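# Clamp a watch case in the bench press and lock it

### The arm

A 7-joint arm with a two-finger parallel gripper is mounted at the origin on the work surface. World frame = base frame: x ahead of the robot, y to its left, z up, the work surface at z = 0. Lengths are in m, angles in degrees, forces in N, time in s.
With the tool pointing down it reaches from about 0.4 to 0.85 m from the base axis. Payload 4.4 kg.
Tool frame: the origin (TCP) lies between the finger pads, 19 mm behind the fingertips; this is the grasp point; z points along the fingers, y is the line along which they close (so a half turn about z gives the same grasp; the last joint's range is limited). The gripper opens to 94 mm and grips with 3 to 60 N. Pads are 16 mm wide; open, the fingers measure 119 mm over their backs; the gripper's body (75 mm by 177 mm) begins 78 mm behind the grasp point.
Start: joints at [-74.989, 36.005, 2.206, 86.941, -1.547, 57.084, -1.146], TCP at [0.209, 0.615, 0.224] pointing down, gripper open.
Joint ranges: [-175.42, 175.42], [-21.48, 121.26], [-71.46, 75.88], [10.55, 141.38], [-63.04, 243.04], [13.31, 113.54], [-168.57, 168.57]. Speed limits (degrees/s): [147.25, 147.25, 180, 180, 180, 180, 180].

### API

Orientations are given as [roll, pitch, yaw] about the fixed x, y, z axes, in that order (R = Rz(yaw) Ry(pitch) Rx(roll)).
In Python, from plant import * gives the robot as it stands.
- The arm moves only by the tool jog_arm, never from a script. Its argument "moves" is a list of rows, each a list of 3 entries, a list of its own where there are three numbers: the shift along the tool's x, y, z in mm, then the turn, a rotation vector about the tool's x, y, z in degrees, then the closure in counts, from 0 (fully open) to 255 (shut). In form: [[[tx, ty, tz], [rx, ry, rz], jaw], ...]. A call has 1 to 12 rows; each row shifts and turns the commanded pose from where the row before left it, along the tool's axes as they then stand; what a row does not reach is not made up. A row lasts 1/8 s, in which the tool goes at most 62.5 mm and 10.7 degrees, less where a joint would pass 70% of its speed; a pose out of reach is approached as far as the arm can. A call with a gripper value outside its range is refused whole. The fingers move at their own pace and stop on an object; "squeeze" is the grip in N (left out, the last holds). Time passes only in rows, so rows that do not move let the fingers close. It gives the time, the measured TCP pose, the force, the opening and the grip force at its end, in the units of the state.
- sense(): the state, without advancing time (a new reading comes with each control period).
- get_image(name): name is "side" or "top" or "wrist"; returns a dict with "img" (480x640x3 uint8, red, green, blue), "range_z" (480x640 float32, m along the optical axis (not along the pixel's ray), 0 where there is no reading), "fovy" (degrees; the focal length in pixels is half the picture's height over the tangent of half this angle, whatever the lens; pixels are square), "cx", "cy" (the principal point, pixels), "rvec" (rotation vector, rad) and "tvec" (3), from world to camera coordinates, as OpenCV has them. Camera axes: x right, y down, z forward; pixel columns grow to the right and rows downward; lengths in m; the calibration is good to about 2 mm. A picture is of the moment at which its call begins.
- hand_in(): hands the job in; it is judged then, once.
Trained networks look in the newest picture that a camera, given by its name, has taken for a name from the list of things; names that differ only in an ending like _2 or _b are one class to them, and where a whole thing is asked for, a point or a joint stands for the part that bears it (a point fixed in the world has none). Each returns a list of dicts, best first, with "conf" (0 to 1); they miss things now and then, are a little off and sometimes report something else, mostly with a low value. They report only what shows in the picture. A call takes as long as a camera call.
- recognise(camera, target): "xy" ([column, row] in pixels, amid what is visible of it).
The state is a dict: "time_s": time; "qpos": joint angles; "dq": joint speeds; "joint_torque": joint torques, N m; "tcp_pos": TCP position; "eef_rot": TCP orientation; "contact_force": force on the tool from outside, world axes, zero at the start; "moment": the same for the moment, N m; "width": opening from 0.0 (shut) to 1.0 (fully open); "gripper_force": force on a finger pad.
Only numpy, scipy, OpenCV 4.12 (cv2) and the standard library are available. Lean on these libraries where they do the work, as an engineer would, in place of code of your own. Each camera call takes 0.05 s, during which the arm holds its last target. There are 200 camera calls.

### The job

Press the red lever of the watch-case press down until its catch snaps in and holds it, gently, because much more push than the spring and catch need would crack the watch glass, and let go of it. Then turn the lock knob clockwise until it clicks past its detent. Do not disturb the clamped case or the other things on the bench.

Things in the scene. Friction and masses are not known exactly. Their poses are not given: they have to be found in the camera images.
- press: Watch-case press fixed to the bench: cream base 240 (x) x 220 (y) x 30 mm high (own x -120..120, y -150..70). Origin on the bench under the clamped case; the lever's free end lies to its -x. Lever hinge pin: along y through (85, 0, 78) mm, between grey cheeks 94 mm high. Aluminium catch housing with a sprung brass nose at (-45, 30..62), its top 94..111 mm high.
- lever: Red hinged lever with a ribbed black press plate (34 x 44 mm) at its free end; origin on the hinge pin. A spring pushes it up: 3 N at the plate at rest, 7 N down. Near the bottom a sprung catch resists too (12 to 16 N in all), the force then falls back to about 9 N, and 2 to 4 mm lower a brass nose snaps over the lever's steel tooth and holds it. Let go earlier, it springs right up.
- lever_tip (a point): Centre of the top of the press plate, the place to push down: 190 mm from the hinge pin along the lever, 11 mm above its centre line; about 148 mm over the bench at rest, 80 to 106 when latched. Its axes turn with the lever.
- lever_angle (a joint): Lever angle, rad: 0 at rest (leaning 0.32 rad up), grows when pressed, level at 0.32. The catch stands on a stage whose height was set for this case and is not given: the lever is held somewhere between 0.23 and 0.36 (over 22 mm of plate travel). About 3 mm of plate travel lower it meets a firm rubber stop (about 6 N per mm); over 30 N in all the glass cracks.
- knob_grip (a point): Lock knob, right of the lever at (-30, -105) mm of the press: black disc 52 mm wide, its top 44 mm over the bench, with an upright red bar grip 46 x 12 mm, 26 mm tall (top 70 mm over the bench). This point: on the axis, 67 mm over the bench (a TCP here puts the fingertips 4 mm over the disc). Its x axis runs along the bar and turns with the knob.
- knob_angle (a joint): Knob angle, rad, growing clockwise seen from above; 0 to 0.5 at the start (0: bar along the press's x). Light friction; from about 1.38 a stud on its rim meets a sprung plunger (about 0.3 N m), rides over it at 1.6 and then clicks past, clear at 1.8; end stop at 2.3. It stays where it is left.
- case: Brass watch case with a glass, 38 mm diameter, 11 mm high, lying loose in the ring of the press's stage under the lever. Origin under its centre.
- case_small: Brass watch case, 26 mm diameter, 9 mm high, lying on the press's base behind the knob; bystander.
- case_a: Brass watch case, 36 mm diameter, 10 mm high, on the paper sheet; bystander.
- case_b: Brass watch case, 32 mm diameter, 10 mm high, on the sheet; bystander.
- case_c: Brass watch case, 40 mm diameter, 12 mm high, on the sheet; bystander.
- oil_pot: Red pot, 28 mm diameter, 24 mm high, on the sheet; bystander.
- loupe: Black eyeglass loupe, 36 mm diameter, 32 mm high; bystander.
- driver: Screwdriver with a blue handle, 160 mm long, 26 mm thick, lying left of the press; bystander.

How it is judged:
By the outcome, as a careful person would: the job done as asked, in the order asked, and still so for the second after the job is handed in, with the robot touching nothing.
It also fails if it takes over 64 s, if anything falls off the work surface, if the arm or the gripper's body presses on something with over 40 N, if the wrist force passes 120 N, or if a joint passes its speed limit or range.

## Working session

There is one attempt and no reset: what is moved stays moved. The work goes in short steps, Python scripts to look and compute and a tool call to move; the robot and the scene stay as the last step left them, time stands still between calls to the robot, and variables do not carry over. Pictures are saved under pics/ and viewed, at most 10 in all, crops included, and the job is handed in when it is done.

Besides the shell and the picture viewer there is one more tool, called after "Call:" as name(argument=value, ...) on one line, values as JSON. jog_arm: Moves the arm, as the interface text tells. Its arguments: {"type":"object","properties":{"moves":{"type":"array","items":{"type":"array"}},"squeeze":{"type":"number"}},"required":["moves"]}

```bash
mkdir -p pics; cat > h.py <<'E'
from plant import *
import numpy as np, cv2
def shot(cam,fn=None):
    d=get_image(cam)
    if fn: cv2.imwrite('pics/'+fn,d['img'][:,:,::-1])
    return d
def cal(d):
    f=240/np.tan(np.radians(d['fovy'])/2)
    R=cv2.Rodrigues(np.array(d['rvec'],float))[0]; return f,R,np.array(d['tvec'],float).ravel()
def pt(d,u,v,z=None):
    f,R,t=cal(d); ray=np.array([(u-d['cx'])/f,(v-d['cy'])/f,1.])
    if z is None: return R.T@(ray*d['range_z'][int(round(v)),int(round(u))]-t)
    o=-R.T@t; r=R.T@ray; return o+r*(z-o[2])/r[2]
def proj(d,p):
    f,R,t=cal(d); c=R@np.asarray(p,float)+t; return f*c[0]/c[2]+d['cx'],f*c[1]/c[2]+d['cy']
def cloud(d):
    f,R,t=cal(d); v,u=np.mgrid[:480,:640]; z=d['range_z']
    P=np.stack([(u-d['cx'])/f*z,(v-d['cy'])/f*z,z],-1); return (P-t)@R
E
python3 - <<'E'
from h import *
np.set_printoptions(precision=4,suppress=True)
for c in ['top','side']:
    d=shot(c,c+'1.png'); print(c,d['fovy'])
    for n in ['press','lever','lever_tip','knob_grip','case','driver']:
        for r in recognise(c,n)[:3]:
            u,v=r['xy']; print(n,r['conf'],np.array(r['xy']),pt(d,u,v))
s=sense(); print({k:s[k] for k in ['time_s','tcp_pos','eef_rot','contact_force','width']})
E
```

```text
top 42.39145476705455
lever_tip 0.87 [278.6 257.6] [0.5589 0.0638 0.1134]
knob_grip 0.85 [319.1 244.3] [ 0.5947 -0.0369  0.0655]
case 0.67 [462.3 257.1] [ 0.5607 -0.416   0.0107]
case 0.42 [516.8 309.4] [ 0.4214 -0.5548  0.0136]
driver 0.87 [240.6 275.9] [0.5161 0.1727 0.0217]
side 50.174872714489496
press 0.55 [318.4 252.1] [0.591  0.0085 0.0293]
lever 0.64 [297.7 215.8] [0.5441 0.0641 0.1226]
lever_tip 0.81 [301.9 217.5] [0.5543 0.0565 0.1219]
lever_tip 0.43 [286.3 409.9] [ 0.4462 -0.4196  0.0103]
knob_grip 0.52 [324.3 257.6] [ 0.598  -0.0421  0.0614]
case 0.75 [335.3 404. ] [ 0.5539 -0.4254  0.0116]
case 0.64 [287.9 409.6] [ 0.4497 -0.4202  0.0116]
case 0.59 [284.6 474.6] [ 0.4256 -0.5538  0.0107]
driver 0.44 [273.1 221.3] [0.4755 0.03   0.1463]
{'time_s': 0.7, 'tcp_pos': array([0.2092, 0.6154, 0.2243]), 'eef_rot': array([179.9963,  -0.0032, 161.2163]), 'contact_force': array([ 0.3045, -0.5053,  0.4568]), 'width': 0.999993205709107}
```

View pics/top1.png

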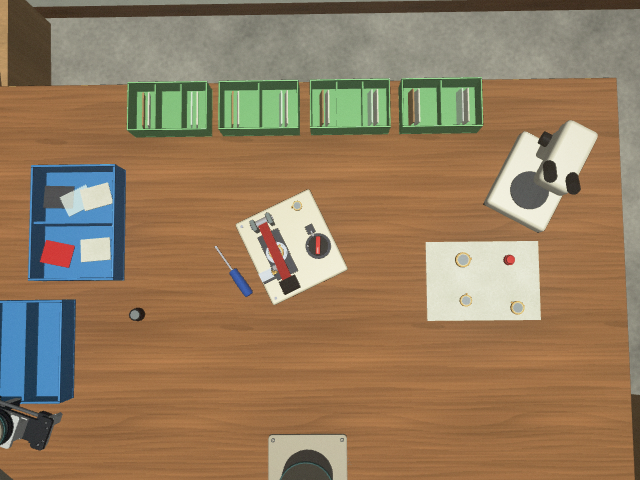

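View pics/side1.png

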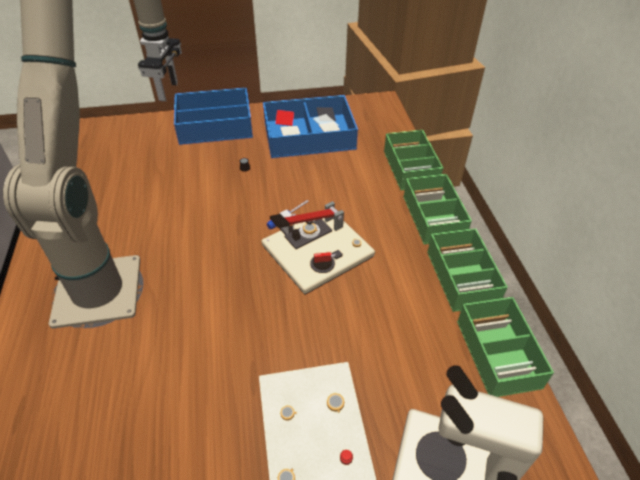

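The top view shows the press at about (290,247): the lever runs from the hinge at (262,225) to the black plate at (290,285), and the knob is at (318,245). That puts the press yaw near +25°. Next I fit the pose.

```bash
cat >> h.py <<'E'
def fitpress(d,yaw0=25.):
    P=cloud(d); m=(np.abs(P[...,2]-.03)<.006)&(np.hypot(P[...,0]-.58,P[...,1]-.02)<.22)&(d['img'].min(-1)>150)
    (c,sz,a)=cv2.minAreaRect((P[m][:,:2]*1000).astype(np.float32))
    a=min([a+k*90 for k in range(-4,5)],key=lambda q:abs(q-yaw0))
    r=np.radians(a);R=np.array([[np.cos(r),-np.sin(r)],[np.sin(r),np.cos(r)]])
    o=np.array(c)/1000-R@[0,-.04]; return o,a,sz,m.sum()
E
python3 - <<'E'
from h import *
for c in ['top','side']:
    d=shot(c); o,a,sz,n=fitpress(d); print(c,o,a,sz,n)
    r=np.radians(a);R=np.array([[np.cos(r),-np.sin(r)],[np.sin(r),np.cos(r)]])
    W=lambda x,y:o+R@[x,y]
    th=.32; tip=W(.085-.19*np.cos(th)-.011*np.sin(th),0); print('tip',tip,'z',.078+.19*np.sin(th)+.011*np.cos(th),'knob',W(-.03,-.105))
    P=cloud(d); im=d['img'].astype(int)
    m=(P[...,2]>.125)&(P[...,2]<.17)&(np.hypot(P[...,0]-tip[0],P[...,1]-tip[1])<.06)&(im.max(-1)<70)
    print('plate',m.sum(),P[m].mean(0), P[m].min(0),P[m].max(0))
    m=(P[...,2]>.055)&(P[...,2]<.08)&(np.hypot(*(P[...,:2]-W(-.03,-.105)).transpose(2,0,1))<.04)&(im[...,0]-im[...,1]>60)
    q=P[m];print('bar',m.sum(),np.median(q,0)); 
    if len(q)>5: print(cv2.minAreaRect((q[:,:2]*1000).astype(np.float32)))
E
```

```text
top [0.56111101 0.10741515] 25.23029136657715 (237.2662353515625, 288.0346374511719) 4109
tip [0.47172282 0.06529452] z 0.1482092361159692 knob [ 5.78730005e-01 -3.55767403e-04]
plate 240 [0.49153286 0.03505166 0.14923867] [0.46827089 0.01116737 0.13569209] [0.51445712 0.06073867 0.16079231]
bar 47 [ 0.58736849 -0.03160785  0.07005645]
((588.6082153320312, -32.79136657714844), (7.922616481781006, 33.63907241821289), 89.53787994384766)
side [0.57574514 0.07090424] 25.03005027770996 (235.84864807128906, 217.29013061523438) 2937
tip [0.48621029 0.02909627] z 0.1482092361159692 knob [ 0.59298738 -0.0369276 ]
plate 146 [0.49142228 0.02708141 0.1484189 ] [0.47119383 0.00362952 0.13292023] [0.51295892 0.05249742 0.1562826 ]
bar 107 [ 0.59329449 -0.03777935  0.06718421]
((594.5909423828125, -36.345863342285156), (44.76789093017578, 15.18781566619873), 2.9201602935791016)
```

```bash
cat >> h.py <<'E'
from scipy.spatial.transform import Rotation as Ro
def plan(pos,yaw,n,s=None):
    """tool-axis row shift (mm) and z turn: first n rows translating in the final yaw frame; prints total"""
    s=s or sense(); R0=Ro.from_euler('xyz',s['eef_rot'],degrees=True); R1=Ro.from_euler('xyz',[180,0,yaw],degrees=True)
    rv=(R0.inv()*R1).as_rotvec(degrees=True); d=np.array(pos)-s['tcp_pos']
    print('rotvec',rv.round(2),'shift in present axes',(R0.inv().apply(d)*1000).round(1),'in final axes',(R1.inv().apply(d)*1000).round(1))
E
python3 -c "
from h import *
plan([.47,.03,.34],115,1)"
```

```text
rotvec [ 0.   -0.   46.22] shift in present axes [-435.3 -470.3 -115.7] in final axes [-640.8  -11.1 -115.7]
```

Call:
jog_arm(moves=[[[0,0,-58],[0,0,0],0],[[0,0,-58],[0,0,0],0],[[-43,-47,0],[0,0,0],0],[[-43,-47,0],[0,0,0],0],[[-43,-47,0],[0,0,0],0],[[-43,-47,0],[0,0,0],0],[[-43,-47,0],[0,0,0],0],[[-43,-47,0],[0,0,0],255],[[-43,-47,0],[0,0,0],255],[[-43,-47,0],[0,0,0],255],[[-43,-47,0],[0,0,0],255],[[-43,-47,0],[0,0,0],255]])

```text
time_s: 2.3
tcp_pos: [0.4608, 0.0413, 0.3407]
eef_rot: [179.9, 0.1, 161.2]
contact_force: [2.1, 0.2, 0.4]
width: 0.505
gripper_force: 0.0
```

Call:
jog_arm(moves=[[[0,0,0],[0,0,9],255],[[0,0,0],[0,0,9],255],[[0,0,0],[0,0,9],255],[[0,0,0],[0,0,9],255],[[0,0,0],[0,0,10],255],[[0,0,0],[0,0,0],255],[[0,0,0],[0,0,0],255]])

```text
time_s: 3.18
tcp_pos: [0.4602, 0.0431, 0.3403]
eef_rot: [180.0, -0.0, 115.4]
contact_force: [0.1, -0.9, -0.3]
width: 0.002
gripper_force: 0.0
```

```bash
python3 - <<'E'
from h import *
np.set_printoptions(precision=4,suppress=True)
d=shot('wrist','w1.png'); s=sense(); print(s['time_s'],s['tcp_pos'],s['eef_rot'],s['width'],s['contact_force'],d['fovy'])
for n in ['press','lever_tip','knob_grip','case']:
    for r in recognise('wrist',n)[:2]:
        u,v=r['xy']; print(n,r['conf'],np.array(r['xy']),pt(d,u,v))
print(fitpress(d))
E
```

```text
3.225 [0.4602 0.043  0.3403] [179.9955  -0.0051 115.357 ] 0.003687132289720245 [-0.1079 -0.1264 -0.8261] 59.532521941800134
press 0.91 [428.  233.3] [0.565  0.0588 0.1187]
lever_tip 0.8 [407.6 222.6] [0.5412 0.0604 0.123 ]
knob_grip 0.8 [394.7 294.8] [ 0.5857 -0.0277  0.0666]
case 0.83 [431.8 201.2] [0.5701 0.0838 0.0674]
case 0.73 [174.4 467. ] [ 0.4465 -0.4176  0.0133]
(array([0.5758, 0.0749]), 25.365983963012695, (235.87757873535156, 216.06602478027344), np.int64(18974))
```

View pics/w1.png

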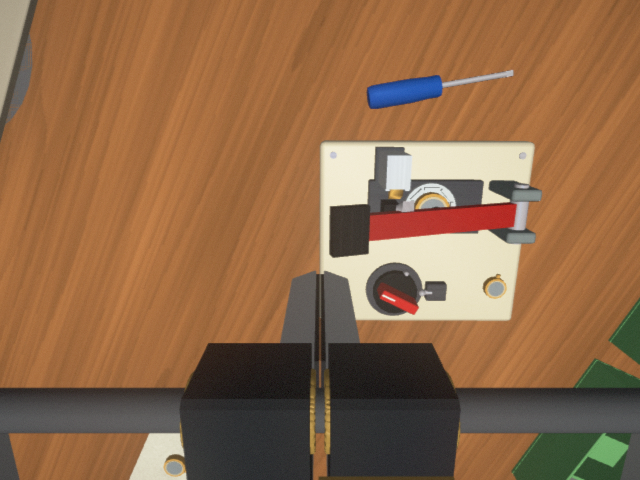

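The wrist view shows the lever plate at (350,230), the knob bar at (398,299), the plunger at (434,291) and the catch at (397,180). Next I measure the plate and bar precisely.

```bash
cat > m.py <<'E'
from h import *
np.set_printoptions(precision=4,suppress=True)
def meas(cam='wrist',fn=None,zlo=.12):
    d=shot(cam,fn); P=cloud(d); im=d['img'].astype(int); o=np.array([.5758,.0735]); r=np.radians(25.3)
    R=np.array([[np.cos(r),-np.sin(r)],[np.sin(r),np.cos(r)]]); L=(P[...,:2]-o)@R   # press coords
    Z=P[...,2]
    m=(Z>zlo)&(Z<.17)&(np.hypot(L[...,0]+.1,L[...,1])<.04)&(im.max(-1)<75)
    print('plate n',m.sum(),'press mean',L[m].mean(0),Z[m].mean(),'min',L[m].min(0),Z[m].min(),'max',L[m].max(0),Z[m].max())
    m=(Z>.06)&(Z<.078)&(np.hypot(L[...,0]+.03,L[...,1]+.105)<.035)&(im[...,0]-im[...,1]>60)
    q=P[m][:,:2]*1000; print('bar',m.sum(),np.median(Z[m]),cv2.minAreaRect(q.astype(np.float32)))
    print('o,tip,knob world',o+R@[-.0988,0],o+R@[-.03,-.105])
    m=(Z>.07)&(L[...,1]>-.03)&(L[...,1]<.03)&(L[...,0]>-.07)&(L[...,0]<.05)&(im[...,0]-im[...,1]>60)
    print('lever line',np.polyfit(L[m][:,0],L[m][:,1],1),np.polyfit(L[m][:,0],Z[m],1))
E
python3 -c "
from m import *
meas()"
```

```text
plate n 1842 press mean [-0.0929  0.0029] 0.14870268846487197 min [-0.1091 -0.0198] 0.1398323938276574 max [-0.0756  0.0238] 0.1555923052864591
bar 381 0.06995318103643106 ((593.1242065429688, -32.837738037109375), (12.26799201965332, 46.170379638671875), 88.43697357177734)
o,tip,knob world [0.4865 0.0313] [ 0.5936 -0.0342]
lever line [0.0019 0.0016] [-0.333   0.1117]
```

```bash
python3 -c "
from h import *
plan([.4921,.0356,.182],115.36,1)"
```

```text
rotvec [ 0.   -0.01 -0.12] shift in present axes [-20.3  25.7 158.3] in final axes [-20.3  25.7 158.3]
```

Call:
jog_arm(moves=[[[-10,13,0],[0,0,0],255],[[-10,13,30],[0,0,0],255],[[0,0,50],[0,0,0],255],[[0,0,45],[0,0,0],255],[[0,0,20],[0,0,0],255],[[0,0,10],[0,0,0],255],[[0,0,0],[0,0,0],255],[[0,0,0],[0,0,0],255]])

```text
time_s: 4.47
tcp_pos: [0.4932, 0.0359, 0.1861]
eef_rot: [179.9, 0.0, 115.2]
contact_force: [0.0, 0.9, 0.3]
width: 0.006
gripper_force: 0.0
```

Call:
jog_arm(moves=[[[0,0,8],[0,0,0],255],[[0,0,7],[0,0,0],255],[[0,-2,6],[0,0,0],255],[[0,-2,6],[0,0,0],255],[[0,-2,6],[0,0,0],255],[[0,-1,5],[0,0,0],255],[[0,-1,3],[0,0,0],255],[[0,0,0],[0,0,0],255],[[0,0,0],[0,0,0],255]])

```text
time_s: 5.6
tcp_pos: [0.4851, 0.0327, 0.1444]
eef_rot: [180.0, -0.0, 115.2]
contact_force: [0.2, 1.8, 3.7]
width: 0.002
gripper_force: 1.9
```

Call:
jog_arm(moves=[[[0,-1,3],[0,0,0],255],[[0,-0.5,3],[0,0,0],255],[[0,-0.5,2],[0,0,0],255],[[0,0,0],[0,0,0],255],[[0,0,0],[0,0,0],255]])

```text
time_s: 6.22
tcp_pos: [0.4834, 0.0318, 0.1363]
eef_rot: [180.0, -0.0, 115.2]
contact_force: [0.4, 1.8, 4.8]
width: 0.006
gripper_force: 2.2
```

Call:
jog_arm(moves=[[[0,-0.3,2],[0,0,0],255],[[0,0,0],[0,0,0],255]])

```text
time_s: 6.48
tcp_pos: [0.483, 0.0317, 0.1342]
eef_rot: [180.0, 0.0, 115.2]
contact_force: [1.3, 2.1, 4.2]
width: 0.005
gripper_force: 2.3
```

Call:
jog_arm(moves=[[[0,-0.3,2],[0,0,0],255],[[0,0,0],[0,0,0],255]])

```text
time_s: 6.72
tcp_pos: [0.4828, 0.0315, 0.1323]
eef_rot: [180.0, -0.0, 115.2]
contact_force: [0.6, 2.0, 5.4]
width: 0.004
gripper_force: 2.9
```

Call:
jog_arm(moves=[[[0,-0.3,2],[0,0,0],255],[[0,0,0],[0,0,0],255]])

```text
time_s: 6.98
tcp_pos: [0.4825, 0.0313, 0.1304]
eef_rot: [180.0, -0.0, 115.2]
contact_force: [1.1, 0.9, 6.2]
width: 0.007
gripper_force: 3.4
```

Call:
jog_arm(moves=[[[0,-0.2,2],[0,0,0],255],[[0,0,0],[0,0,0],255]])

```text
time_s: 7.22
tcp_pos: [0.4821, 0.0312, 0.1285]
eef_rot: [180.0, -0.0, 115.2]
contact_force: [0.3, 1.5, 6.6]
width: 0.001
gripper_force: 3.7
```

Call:
jog_arm(moves=[[[0,-0.2,2],[0,0,0],255],[[0,0,0],[0,0,0],255]])

```text
time_s: 7.48
tcp_pos: [0.4819, 0.031, 0.1265]
eef_rot: [-180.0, -0.0, 115.2]
contact_force: [-0.3, 0.6, 6.9]
width: 0.005
gripper_force: 3.9
```

Call:
jog_arm(moves=[[[0,-0.2,2],[0,0,0],255],[[0,0,0],[0,0,0],255]])

```text
time_s: 7.72
tcp_pos: [0.4816, 0.0309, 0.1245]
eef_rot: [-180.0, -0.0, 115.2]
contact_force: [-0.4, 1.5, 9.2]
width: 0.003
gripper_force: 4.0
```

Call:
jog_arm(moves=[[[0,-0.2,2],[0,0,0],255],[[0,0,0],[0,0,0],255]])

```text
time_s: 7.98
tcp_pos: [0.4814, 0.0308, 0.1225]
eef_rot: [-180.0, -0.0, 115.2]
contact_force: [0.5, 1.1, 8.6]
width: 0.004
gripper_force: 4.1
```

Call:
jog_arm(moves=[[[0,-0.1,1],[0,0,0],255],[[0,0,0],[0,0,0],255]])

```text
time_s: 8.22
tcp_pos: [0.4813, 0.0308, 0.1216]
eef_rot: [-180.0, -0.0, 115.2]
contact_force: [-0.9, 0.9, 9.5]
width: 0.003
gripper_force: 4.6
```

Call:
jog_arm(moves=[[[0,-0.1,1],[0,0,0],255],[[0,0,0],[0,0,0],255]])

```text
time_s: 8.48
tcp_pos: [0.4812, 0.0307, 0.1206]
eef_rot: [-180.0, -0.0, 115.2]
contact_force: [0.2, 1.3, 10.1]
width: 0.002
gripper_force: 4.8
```

Force is rising, so the catch is engaging.

Call:
jog_arm(moves=[[[0,-0.1,1],[0,0,0],255],[[0,0,0],[0,0,0],255]])

```text
time_s: 8.72
tcp_pos: [0.4811, 0.0307, 0.1196]
eef_rot: [-180.0, -0.0, 115.2]
contact_force: [-1.0, 1.7, 9.7]
width: 0.007
gripper_force: 4.9
```

Call:
jog_arm(moves=[[[0,-0.1,1],[0,0,0],255],[[0,0,0],[0,0,0],255]])

```text
time_s: 8.98
tcp_pos: [0.481, 0.0306, 0.1187]
eef_rot: [-180.0, -0.0, 115.2]
contact_force: [-1.9, 1.2, 10.0]
width: 0.002
gripper_force: 5.2
```

Call:
jog_arm(moves=[[[0,-0.1,1],[0,0,0],255],[[0,0,0],[0,0,0],255]])

```text
time_s: 9.22
tcp_pos: [0.4808, 0.0305, 0.1174]
eef_rot: [-180.0, -0.0, 115.2]
contact_force: [-1.1, 1.3, 7.3]
width: 0.006
gripper_force: 3.6
```

Call:
jog_arm(moves=[[[0,0,1],[0,0,0],255],[[0,0,0],[0,0,0],255]])

```text
time_s: 9.48
tcp_pos: [0.4808, 0.0305, 0.1164]
eef_rot: [-180.0, -0.0, 115.2]
contact_force: [-0.6, 1.6, 8.6]
width: 0.005
gripper_force: 4.1
```

Call:
jog_arm(moves=[[[0,0,1],[0,0,0],255],[[0,0,0],[0,0,0],255]])

```text
time_s: 9.72
tcp_pos: [0.4807, 0.0305, 0.1153]
eef_rot: [-179.9, -0.0, 115.2]
contact_force: [0.7, 1.1, 6.8]
width: 0.002
gripper_force: 3.7
```

Call:
jog_arm(moves=[[[0,0,1],[0,0,0],255],[[0,0,0],[0,0,0],255]])

```text
time_s: 9.98
tcp_pos: [0.4806, 0.0305, 0.1143]
eef_rot: [-179.9, -0.0, 115.2]
contact_force: [-1.4, 1.4, 7.1]
width: 0.001
gripper_force: 3.8
```

Call:
jog_arm(moves=[[[0,0,1],[0,0,0],255],[[0,0,0],[0,0,0],255]])

```text
time_s: 10.22
tcp_pos: [0.4805, 0.0305, 0.1133]
eef_rot: [-179.9, -0.0, 115.2]
contact_force: [-0.8, 1.2, 7.5]
width: 0.004
gripper_force: 3.8
```

Call:
jog_arm(moves=[[[0,0,1],[0,0,0],255],[[0,0,0],[0,0,0],255]])

```text
time_s: 10.48
tcp_pos: [0.4804, 0.0305, 0.1126]
eef_rot: [-179.9, -0.0, 115.2]
contact_force: [-0.7, 1.2, 9.8]
width: 0.004
gripper_force: 5.3
```

The force is rising again, which suggests the rubber stop, so it should be latched. I'll lift slowly and check.

Call:
jog_arm(moves=[[[0,0,-2],[0,0,0],255],[[0,0,-3],[0,0,0],255],[[0,0,-5],[0,0,0],255],[[0,0,0],[0,0,0],255]])

```text
time_s: 10.98
tcp_pos: [0.4809, 0.0304, 0.1222]
eef_rot: [-180.0, 0.0, 115.2]
contact_force: [0.5, 0.0, -0.8]
width: 0.009
gripper_force: 0.0
```

Call:
jog_arm(moves=[[[0,0,-25],[0,0,0],255],[[0,0,-45],[0,0,0],255],[[0,0,-45],[0,0,0],120],[[0,0,0],[0,0,-9],120],[[0,0,0],[0,0,-9],120],[[0,0,0],[0,0,-9],120],[[0,0,0],[0,0,-9],120],[[0,0,0],[0,0,-9],120],[[0,0,0],[0,0,-9],120],[[0,0,0],[0,0,-9],120],[[0,0,0],[0,0,0],120]])

```text
time_s: 12.35
tcp_pos: [0.4808, 0.0305, 0.237]
eef_rot: [-180.0, -0.1, 178.1]
contact_force: [0.0, -0.6, -0.1]
width: 0.528
gripper_force: 0.0
```

```bash
python3 - <<'E'
from m import *
meas('wrist','w2.png',.07)
meas('side',None,.07)
s=sense();print(s['tcp_pos'],s['eef_rot'],s['width'],s['qpos'])
plan([.593,-.0335,.20],178.4,1)
E
```

```text
plate n 2530 press mean [-0.105   0.0021] 0.09701145640286463 min [-0.1212 -0.0197] 0.09066692956437271 max [-0.087   0.0231] 0.09992029785382299
bar 154 0.06963987205106285 ((602.9818725585938, -28.32966423034668), (7.517413139343262, 27.212976455688477), 72.25587463378906)
o,tip,knob world [0.4865 0.0313] [ 0.5936 -0.0342]
lever line [-0.0936 -0.0035] [-0.0423  0.0867]
plate n 151 press mean [-0.1056 -0.0035] 0.09676737766951732 min [-0.1209 -0.0246] 0.08993170978959363 max [-0.0858  0.0181] 0.10283983653583864
bar 88 0.0686693396920075 ((594.4953002929688, -34.964481353759766), (14.16598129272461, 45.10514831542969), 86.25856018066406)
o,tip,knob world [0.4865 0.0313] [ 0.5936 -0.0342]
lever line [-0.0033 -0.0023] [-0.0421  0.0863]
[0.4809 0.0305 0.237 ] [-179.9901   -0.0377  178.0365] 0.5327584762262638 [-12.8178  21.5487   7.9692 112.2214  -4.0167  46.5282  85.4052]
rotvec [-0.01 -0.04 -0.36] shift in present axes [-114.2  -60.1   37. ] in final axes [-113.8  -60.9   37. ]
```

View pics/w2.png

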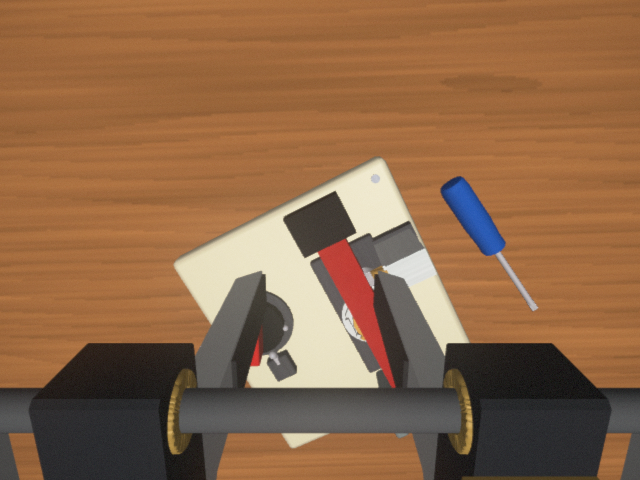

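Plate at z ≈ 0.097 and the lever is nearly level, so it is latched. The view shows the plate at (320,224) and the nose over the tooth at (378,272). On to the knob.

Call:
jog_arm(moves=[[[-38,-20,0],[0,0,0],120],[[-38,-20,10],[0,0,0],120],[[-38,-19.5,20],[0,0,0],120],[[0,0,40],[0,0,0],120],[[0,0,40],[0,0,0],120],[[0,0,30],[0,0,0],120],[[0,0,0],[0,0,0],120],[[0,0,0],[0,0,0],120]])

```text
time_s: 13.45
tcp_pos: [0.594, -0.0323, 0.0982]
eef_rot: [-180.0, 0.1, 178.2]
contact_force: [0.2, -1.0, 1.2]
width: 0.531
gripper_force: 0.0
```

```bash
python3 - <<'E'
from m import *
meas('side','s2.png',.07)
s=sense();print(s['tcp_pos'],s['eef_rot'],s['width'],s['contact_force'])
plan([.593,-.033,.067],178,1)
d=shot('wrist','w3.png')
E
```

```text
plate n 150 press mean [-0.1058 -0.0035] 0.09688788128946456 min [-0.1214 -0.0241] 0.08925809541343274 max [-0.0864  0.0211] 0.10214838730704869
bar 45 0.0682360517806343 ((594.788330078125, -36.27735137939453), (45.1616325378418, 13.771124839782715), 3.0846166610717773)
o,tip,knob world [0.4865 0.0313] [ 0.5936 -0.0342]
lever line [ 0.0423 -0.0006] [-0.0396  0.0865]
[ 0.5944 -0.0323  0.0986] [-179.9878    0.1338  178.1832] 0.5272206621751999 [ 0.0101 -0.6483  0.9882]
rotvec [-0.01  0.13  0.18] shift in present axes [ 1.4 -0.7 31.6] in final axes [ 1.3 -0.7 31.6]
```

View pics/w3.png

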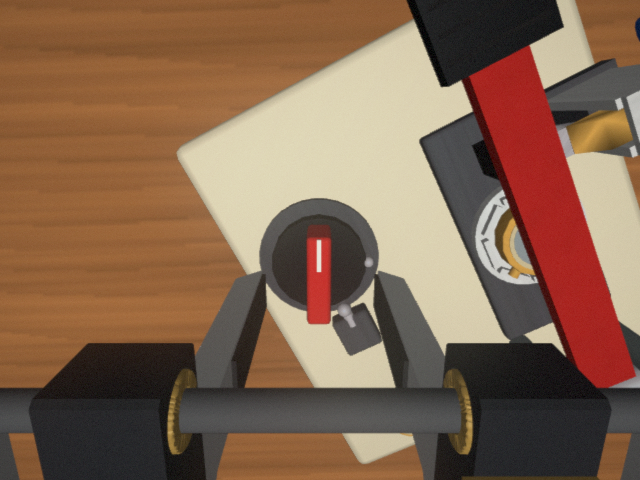

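The bar at (318,280) is aligned with the fingers and centred between them. I'll narrow the opening, descend, and grip.

Call:
jog_arm(moves=[[[1.3,-0.7,0],[0,0,0],165],[[0,0,8],[0,0,0],165],[[0,0,12],[0,0,0],165],[[0,0,11],[0,0,0],165],[[0,0,0],[0,0,0],165],[[0,0,0],[0,0,0],255],[[0,0,0],[0,0,0],255],[[0,0,0],[0,0,0],255],[[0,0,0],[0,0,0],255]], squeeze=20)

```text
time_s: 14.68
tcp_pos: [0.5923, -0.0328, 0.0666]
eef_rot: [180.0, 0.0, 178.2]
contact_force: [0.1, 0.2, 2.0]
width: 0.129
gripper_force: 20.0
```

Call:
jog_arm(moves=[[[0,0,0],[0,0,8],255],[[0,0,0],[0,0,8],255],[[0,0,0],[0,0,8],255],[[0,0,0],[0,0,8],255],[[0,0,0],[0,0,8],255],[[0,0,0],[0,0,0],255]])

```text
time_s: 15.42
tcp_pos: [0.5929, -0.0311, 0.0666]
eef_rot: [179.9, 0.0, 138.4]
contact_force: [1.9, 4.8, 1.1]
width: 0.124
gripper_force: 20.0
```

Call:
jog_arm(moves=[[[0,0,0],[0,0,6],255],[[0,0,0],[0,0,6],255],[[0,0,0],[0,0,6],255],[[0,0,0],[0,0,6],255],[[0,0,0],[0,0,6],255],[[0,0,0],[0,0,6],255],[[0,0,0],[0,0,6],255],[[0,0,0],[0,0,6],255],[[0,0,0],[0,0,0],255],[[0,0,0],[0,0,0],255]])

```text
time_s: 16.68
tcp_pos: [0.5949, -0.0301, 0.0667]
eef_rot: [179.7, -0.2, 90.5]
contact_force: [6.4, 5.2, -1.7]
width: 0.127
gripper_force: 20.0
```

```bash
python3 - <<'E'
from m import *
s=sense();print(s['tcp_pos'],s['eef_rot'],s['width'],s['contact_force'],s['moment'])
d=shot('wrist','w4.png')
E
```

```text
[ 0.5949 -0.0301  0.0667] [179.7233  -0.1618  90.4877] 0.12677043844482713 [ 6.3709  5.2079 -1.6663] [ 1.2803 -1.3882  0.0223]
```

View pics/w4.png

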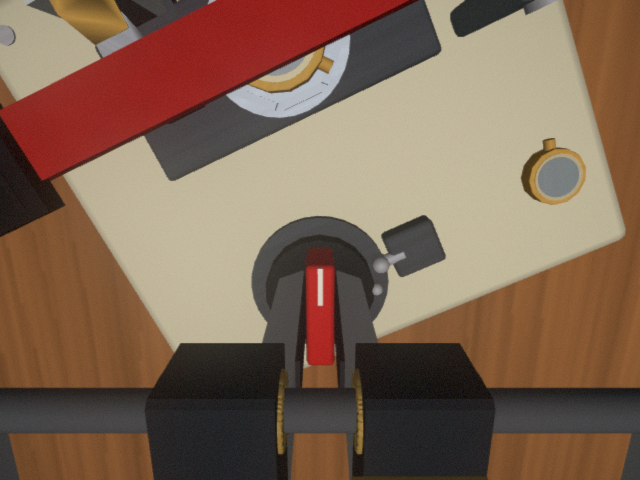

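The stud at (377,290) is past the plunger ball at (380,265), and the knob is at about 2.0 rad with no remaining torque. Release and lift.

Call:
jog_arm(moves=[[[0,0,0],[0,0,0],175],[[0,0,0],[0,0,0],175],[[0,0,0],[0,0,0],175],[[0,0,-10],[0,0,0],175],[[0,0,-20],[0,0,0],175],[[0,0,-40],[0,0,0],175],[[0,0,-45],[0,0,0],175],[[0,0,-45],[0,0,0],175],[[20,0,-40],[0,0,0],175],[[0,0,0],[0,0,0],175],[[0,0,0],[0,0,0],175]])

```text
time_s: 18.1
tcp_pos: [0.5913, -0.0131, 0.2661]
eef_rot: [-180.0, 0.0, 90.2]
contact_force: [-0.7, -0.4, -0.1]
width: 0.313
gripper_force: 0.0
```

```bash
python3 - <<'E'
from m import *
meas('wrist','w5.png',.07)
meas('side',None,.07)
s=sense();print(s['tcp_pos'],s['eef_rot'],s['width'],s['contact_force'],s['moment'],s['time_s'])
E
```

```text
plate n 2298 press mean [-0.1034  0.0022] 0.09714290717186021 min [-0.1201 -0.02  ] 0.0888269271897472 max [-0.0863  0.023 ] 0.10029480468232012
bar 591 0.070097244757074 ((593.6395874023438, -32.34032440185547), (10.76394271850586, 44.8045539855957), 0.25351986289024353)
o,tip,knob world [0.4865 0.0313] [ 0.5936 -0.0342]
lever line [-0.0034  0.0012] [-0.0023  0.0897]
plate n 150 press mean [-0.1057 -0.0035] 0.09661624933113327 min [-0.1209 -0.0249] 0.08960476760117085 max [-0.0866  0.0188] 0.10316275628432814
bar 68 0.0697413303107034 ((594.2008666992188, -35.752803802490234), (11.14427661895752, 46.698429107666016), 2.308497428894043)
o,tip,knob world [0.4865 0.0313] [ 0.5936 -0.0342]
lever line [-0.0023 -0.0023] [-0.0453  0.0862]
[ 0.591  -0.0134  0.2652] [-179.8669    0.0175   90.17  ] 0.3108039257401751 [ 0.6745 -0.3687 -0.6293] [-0.0394  0.0416 -0.0181] 18.2
```

View pics/w5.png

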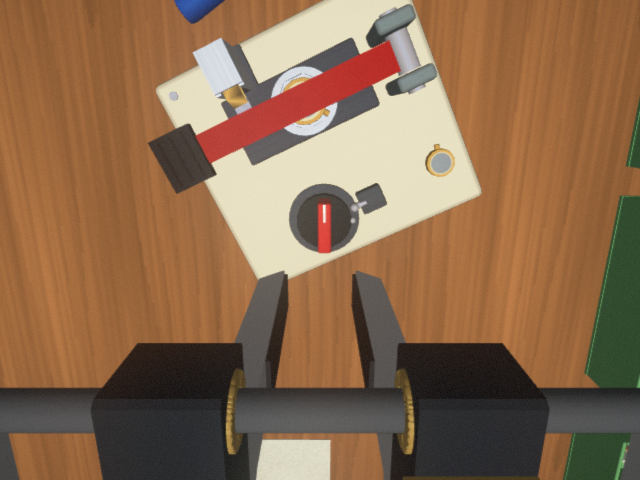

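The lever is held (plate at (182,158), z 0.097), the knob at (323,218) is past its detent, the cases are undisturbed and the arm is clear.

```bash
python3 -c "
from plant import *
print(hand_in())"
```

```text
the job is handed in; nothing more can be done
None
```

The lever is pressed and held by its catch, the lock knob is turned clockwise past its detent to about 2.0 rad, and the job is handed in. The highest push I read on the lever was about 10 N, and the arm was clear of everything at 18.2 s.

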